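Sort the bench leftovers into their trays

TASK

Clear up the bench: stand one bench dog in each of the two square bays of the dog tray, lay the offcut flat on the cradle, lengthwise and squarely between its two end blocks, and stand the tape measure upright on the floor of the single-bay tray. The trays have no fixed places, so tell them by their shape; leave the sanding block where it lies.

Things in the scene. Friction and masses are not known exactly. Their poses are not given: they have to be found in the camera images.
- dog_a_mid (a point): First of two identical turned beech bench dogs, standing on its head: head 28 mm across and 20 mm high at the bottom, then a round shank 19 mm across up to 65 mm. 0.05 kg. Point on its axis, half-way up (32 mm over its foot); z up. The two dogs are interchangeable.
- dog_b_mid (a point): Second bench dog, like the first. Point on its axis, half-way up (32 mm over its foot); z up.
- offcut_mid (a point): Dark reddish-brown sawn hardwood offcut, a plain block 45 (x) by 90 (y) by 30 (z) mm, lying flat. 0.07 kg. Point at its centre, 15 mm over its underside; y along its length, z up. Grip it across its 45 mm width.
- measure_mid (a point): Tape measure in a yellow case, standing upright: case 32 mm thick (x), 69 mm long (y), 60 mm high (66 with the button), with a hook that makes it 81 mm long towards -y. 0.24 kg. Point at the centre of the case, 30 mm over its underside; z up. Grip it across its 32 mm thickness.
- sander_mid (a point): Bystander: cork and wood sanding block, 65 (x) by 112 (y) by 36 (z) mm, loose on the bench among the things to sort. Point at its centre; it must stay where it is.
- dog_tray: Fixed low plywood tray, 78 (x) by 150 (y) mm, with two square bays of 66 by 66 mm side by side along y, divided by a strip; bay centres at y = +36 and y = -36 mm. Origin at the centre of its underside; floor of the bays 6 mm and rim and divider 14 mm above the bench; rim and divider 6 mm thick.
- tape_tray: Fixed low plywood tray, 84 (x) by 122 (y) mm, with one rectangular bay of 72 (x) by 110 (y) mm and a rim all round: home of the tape measure. Origin at the centre of its underside; floor 6 mm and rim 14 mm above the bench; rim 6 mm thick.
- offcut_cradle: Fixed plywood board, 84 (x) by 132 (y) mm, 6 mm thick, open along both long sides, with an end block across each short end (10 mm thick, tops 18 mm above the bench, 112 mm apart along y): home of the offcut, whose length goes along y. Origin at the centre of its underside.
Things that resemble listed ones, but are neither listed nor needed, are in the scene too. Leave any purple look-alike of the part that bears dog_b_mid alone.

How it is judged (in metres and radians):
At the end, for the whole second after the job is handed in: A dog stands in each dog bay (21 mm of its centre in x, y); offcut flat on the cradle (20 mm across, 15 along, 0.25 rad); tape measure on the tape tray's floor (24 mm in x, 25 in y of its middle); none tilted over 0.15 rad; all at rest (((x of dog_a_mid in the frame of dog_tray between -0.021 and 0.021 m and y of dog_a_mid in the frame of dog_tray between 0.015 and 0.057 m and z of dog_a_mid in the frame of dog_tray between 0.033 and 0.044 m and x of dog_b_mid in the frame of dog_tray between -0.021 and 0.021 m and y of dog_b_mid in the frame of dog_tray between -0.057 and -0.015 m and z of dog_b_mid in the frame of dog_tray between 0.033 and 0.044 m) or (x of dog_a_mid in the frame of dog_tray between -0.021 and 0.021 m and y of dog_a_mid in the frame of dog_tray between -0.057 and -0.015 m and z of dog_a_mid in the frame of dog_tray between 0.033 and 0.044 m and x of dog_b_mid in the frame of dog_tray between -0.021 and 0.021 m and y of dog_b_mid in the frame of dog_tray between 0.015 and 0.057 m and z of dog_b_mid in the frame of dog_tray between 0.033 and 0.044 m)) and x of offcut_mid in the frame of offcut_cradle between -0.02 and 0.02 m and y of offcut_mid in the frame of offcut_cradle between -0.015 and 0.015 m and z of offcut_mid in the frame of offcut_cradle between 0.017 and 0.025 m and angle between the y axis of offcut_mid and the y axis of offcut_cradle, either way round below 0.25 rad and x of measure_mid in the frame of tape_tray between -0.024 and 0.024 m and y of measure_mid in the frame of tape_tray between -0.025 and 0.025 m and z of measure_mid in the frame of tape_tray between 0.032 and 0.04 m and angle between each of dog_a_mid, dog_b_mid, offcut_mid, measure_mid's own z axis and vertical below 0.15 rad and linear speed of each of dog_a, dog_b, offcut, measure below 0.02 m/s and angular speed of each of dog_a, dog_b, offcut, measure below 0.2 rad/s); the robot touches nothing.
It fails at once if the sanding block is pushed more than 30 mm (distance of sander_mid from where it was at the start of the episode above 0.03 m).
It also fails if it takes over 96 s, if anything falls off the work surface, if the arm or the gripper's body presses on something with over 40 N, if the wrist force passes 120 N, or if a joint passes its speed limit or range.

ROBOT

A 7-joint arm with a two-finger parallel gripper is mounted at the origin on the work surface; the furniture and walls round the work are solid. World frame = base frame: x ahead of the robot, y to its left, z up, the work surface at z = 0. Lengths are in mm, angles in rad, forces in N, time in s.
With the tool pointing down it reaches from about 425 to 950 mm from the base axis. Payload 16.7 kg.
Tool frame: the origin (TCP) lies at the very end of the fingers, on their centre line; the grasp point (between the pads) lies 19 mm behind it; z points along the fingers, y is the line along which they close (so a half turn about z gives the same grasp; the last joint's range is limited). The gripper opens to 94 mm and grips with 3 to 60 N. Pads are 16 mm wide; open, the fingers measure 119 mm over their backs; the gripper's body (75 mm by 177 mm) begins 78 mm behind the grasp point.
Start: joints at [-1.423, 0.426, 0.074, 1.606, -0.034, 1.111, -0.067], TCP at [197.416, 645.447, 205.467] pointing down, gripper open.
Joint ranges: [-2.85, 2.85], [-0.5, 2.14], [-1.23, 1.37], [0.21, 2.46], [-1.02, 4.16], [0.16, 2.05], [-2.73, 2.73]. Speed limits (rad/s): [1.89, 1.89, 2.39, 2.39, 3.01, 3.01, 3.01].

INTERFACE

Orientations are given as a 3x3 rotation matrix whose columns are the frame's x, y, z axes.
In Python, from bench import r gives the robot as it stands. The module is installed in compiled form; this text tells all that it offers.
- The arm moves only by the shell command python3 -m jog 'ROWS' [OPENING]. ROWS is JSON, one flat list of numbers, 6 for each row, row after row: the shift along the world's x, y, z in mm, then the turn, a rotation vector about the world's x, y, z in rad. A call has 1 to 12 rows; each row shifts and turns the commanded pose from where the row before left it; what a row does not reach is not made up. A row lasts 1/12 s, in which the tool goes at most 41.7 mm and 7.16 degrees, less where a joint would pass 70% of its speed; a pose out of reach is approached as far as the arm can. A call with a gripper value outside its range is refused whole. OPENING is the finger opening in mm, from 0 to 94, set as the call begins (- or left out, the last holds). The fingers move at their own pace and stop on an object; the grip force is fixed at half the most. Time passes only in rows, so rows that do not move let the fingers close. It gives the time, the measured TCP pose, the force, the opening and the grip force at its end, in the units of the state.
- r.observe(): the state, without advancing time (a new reading comes with each control period).
- r.snapshot(name): name is "scene" or "top" or "wrist"; returns the picture (400x640x3 uint8, red, green, blue); there is no depth.
- r.calibration(name): a dict with "fx", "fy", "cx", "cy" (pixels), "R" (3x3) and "t" (3): a world point X has camera coordinates R X + t; the wrist camera has in their place "mount" (4x4, takes a point from camera to tool coordinates, whose origin is the TCP and whose axes are the flange's). Camera axes: x right, y down, z forward; pixel columns grow to the right and rows downward; lengths in mm; the calibration is good to about 2 mm. A picture is of the moment at which its call begins: read the wrist's pose just before it. calibration takes no time and is no camera call.
- r.sign_off(): hands the job in; it is judged then, once.
The state is a dict: "time_s": time; "qpos": joint angles; "joint_velocities": joint speeds; "effort": joint torques, N m; "tool_pos": TCP position; "ee_rot": TCP orientation; "force": force on the tool from outside, world axes, zero at the start; "torque": the same for the moment, N m; "width": finger opening in mm; "grasp_force": force on a finger pad.
Only numpy, scipy, OpenCV 4.12 (cv2) and the standard library are available. Lean on these libraries where they do the work, as an engineer would, in place of code of your own. Each camera call takes 0.05 s, during which the arm holds its last target. There are 200 camera calls.

## Working session

There is one attempt and no reset: what is moved stays moved. The work goes in short steps, Python scripts to look and compute and a shell command to move; the robot and the scene stay as the last step left them, time stands still between calls to the robot, and variables do not carry over. Pictures are saved under pics/ and viewed, at most 14 in all, crops included, and the job is handed in when it is done.

```bash
mkdir -p pics
cat > h.py <<'E'
import numpy as np, cv2
from bench import r
def ray(name,u,v,z):
    c=r.calibration(name); R=np.array(c["R"]); t=np.array(c["t"])
    d=R.T@np.array([(u-c["cx"])/c["fx"],(v-c["cy"])/c["fy"],1]); o=-R.T@t
    return o+d*(z-o[2])/d[2]
def wray(u,v,z):
    c=r.calibration("wrist"); s=r.observe(); M=np.array(c["mount"]); Rt=np.array(s["ee_rot"]); p=np.array(s["tool_pos"])
    o=Rt@M[:3,3]+p; d=Rt@M[:3,:3]@np.array([(u-c["cx"])/c["fx"],(v-c["cy"])/c["fy"],1])
    return o+d*(z-o[2])/d[2]
def snap(name,f):
    im=r.snapshot(name); cv2.imwrite("pics/"+f,im[:,:,::-1]); return im
E
python3 - <<'E'
from h import *
for n in("scene","top"):
    snap(n,n+"0.png"); c=r.calibration(n); print(n,c["fx"],-np.array(c["R"]).T@np.array(c["t"]))
print(r.calibration("wrist"))
s=r.observe();print(s["tool_pos"],s["ee_rot"],s["width"],s["time_s"])
E
```

```text
scene 496.98015195139027 [-375.09298524 -878.65309854  632.87585621]
top 484.9257769959836 [ 385.87306514  -14.41610878 1284.56813051]
{'fx': 310.30378562924835, 'fy': 310.30378562924835, 'cx': 313.7240866425165, 'cy': 199.71049027174078, 'mount': array([[-4.70148725e-05, -9.66518203e-01, -2.56598053e-01,
         7.40828723e+01],
       [ 9.99999976e-01,  9.32674798e-06, -2.18354513e-04,
        -4.85096243e-01],
       [ 2.13436837e-04, -2.56598058e-01,  9.66518179e-01,
        -1.79234085e+02],
       [ 0.00000000e+00,  0.00000000e+00,  0.00000000e+00,
         1.00000000e+00]])}
[197.35884983 645.10054507 204.87498083] [[-9.56249828e-01  2.92551196e-01 -2.54638493e-04]
 [ 2.92551297e-01  9.56249213e-01 -1.08688677e-03]
 [-7.44721656e-05 -1.11383011e-03 -9.99999377e-01]] 94.05496406020039 0.1
```

View pics/top0.png

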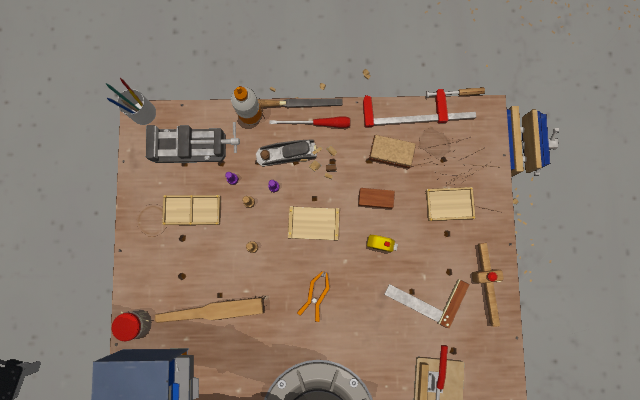

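View pics/scene0.png

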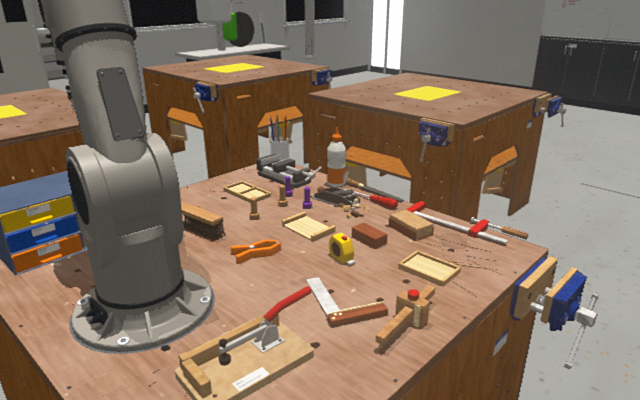

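The top view shows the beech dogs at about (248,202) and (252,246), with purple look-alikes at (232,178) and (274,186) to leave alone. The offcut is the dark red block at (376,198); the cork sander at (392,151) and the square's stock at (454,303) could be mistaken for it. The tape measure is at (381,244). The two-bay tray is at (191,210), the cradle with open long sides at (314,223), and the single-bay tray at (450,204).

Run:
```python
from h import *
im=cv2.imread("pics/top0.png"); hsv=cv2.cvtColor(im,cv2.COLOR_BGR2HSV)
cv2.imwrite("pics/crop0.png",cv2.resize(im[135:265,155:485],(792,312),interpolation=cv2.INTER_CUBIC))
for n,(u,v) in dict(tray=(177,211),cradle=(314,223),tapetray=(450,204),offcut=(376,198),tape=(375,243),dog1=(252,246),dog2=(248,202),sander=(392,151),table=(340,270)).items(): print(n,hsv[v,u])
# pale wood
m=cv2.inRange(hsv,(12,60,150),(30,190,255)); m=cv2.morphologyEx(m,cv2.MORPH_CLOSE,np.ones((5,5)))
def rep(m,z,lo):
    for c in cv2.findContours(m,cv2.RETR_EXTERNAL,cv2.CHAIN_APPROX_NONE)[0]:
        if cv2.contourArea(c)<lo: continue
        (cx,cy),_,_=cv2.minAreaRect(c)
        if not(150<cx<490 and 130<cy<270):continue
        P=np.array([ray("top",*p[0],z)[:2] for p in c],np.float32); q=cv2.minAreaRect(P)
        print((round(cx),round(cy)),np.round(q[0],1),np.round(q[1],1),round(q[2],1), np.round(cv2.boxPoints(q)).tolist())
print("pale");rep(m,12,60)
print("red");rep(cv2.inRange(hsv,(0,100,30),(12,255,140)),30,150)
print("yellow");rep(cv2.inRange(hsv,(22,200,120),(35,255,255)),60,60)
```

```text
tray [ 19  92 195]
cradle [ 19  89 203]
tapetray [ 20  90 195]
offcut [ 11 172 139]
tape [ 26 255 214]
dog1 [ 16 144 124]
dog2 [ 16 152  67]
sander [ 17 110 176]
table [ 12  94 157]
pale
(319, 244) [448.5 -12.1] [1080.1  809.8] 89.9 [[43.0, -552.0], [853.0, -553.0], [854.0, 528.0], [44.0, 528.0]]
red
(376, 198) [ 554.  -158.6] [93.5 51.3] 82.2 [[522.0, -201.0], [573.0, -208.0], [586.0, -116.0], [535.0, -109.0]]
yellow
(381, 242) [ 437.7 -163.2] [64.7 31.2] 75.0 [[414.0, -190.0], [444.0, -199.0], [461.0, -136.0], [431.0, -128.0]]
```

View pics/crop0.png

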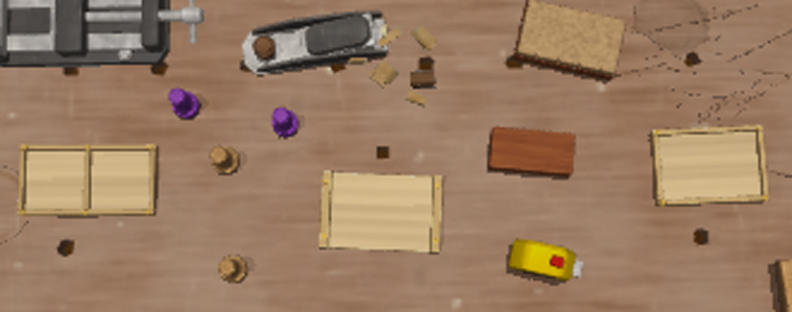

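The crop confirms the choice. Beech dogs have their shank tops at crop (218,153) and (230,262), and the purple ones are clearly separate. The offcut is the red block at (531,151) and the tape at (543,260), with its hook pointing to -y. The trays are at (88,180), (381,211) and (710,165).

Run:
```python
from h import *
im=cv2.imread("pics/top0.png"); hsv=cv2.cvtColor(im,cv2.COLOR_BGR2HSV)
m=cv2.inRange(hsv,(17,50,120),(30,200,255))
for n,(a,b,c,d),z in [("dogtray",(158,190,225,230),12),("cradle",(283,200,346,245),10),("tapetray",(420,182,482,226),12),("sander",(365,130,420,170),36),("dogN",(240,194,258,212),65),("dogF",(240,236,262,256),65)]:
    k=np.zeros_like(m);k[b:d,a:c]=m[b:d,a:c] if "dog" not in n or "tray" in n else cv2.inRange(hsv,(12,110,30),(25,255,255))[b:d,a:c]
    ctr=max(cv2.findContours(cv2.morphologyEx(k,cv2.MORPH_CLOSE,np.ones((3,3))),0,1)[0],key=cv2.contourArea)
    P=np.array([ray("top",*p[0],z)[:2] for p in ctr],np.float32);q=cv2.minAreaRect(P)
    print(n,np.round(q[0],1),np.round(q[1],1),round(q[2],1))
print(ray("top",155+218/2.4,135+153/2.4,65),ray("top",155+230/2.4,135+262/2.4,65))
print([np.round(ray("top",155+u/2.4,135+v/2.4,65)) for u,v in((180,95),(283,115))])
```

```text
dogtray [534.4 330. ] [149.5  77.1] 89.1
cradle [493.9   6.5] [132.2  84. ] 86.5
tapetray [ 539.4 -357.1] [ 83.5 121.2] 1.7
sander [ 681.1 -206.4] [106.4  59.2] 76.1
dogN [546.1 170.4] [30.7 28.1] 89.1
dogF [431.  161.1] [27.8 24.9] 89.1
[553.18084593 175.91638045  65.        ] [438.08359833 162.83125256  65.        ]
[array([616., 217.,  65.]), array([593., 107.,  65.])]
```

```bash
python3 -m jog '[20,-32,-4,0,0,0,20,-32,-4,0,0,0,20,-32,-4,0,0,0,20,-32,-4,0,0,0,20,-32,-4,0,0,0,20,-32,-4,0,0,0,20,-32,-4,0,0,0,20,-32,-4,0,0,0,20,-32,-4,0,0,0,20,-32,-4,0,0,0,20,-32,-4,0,0,0,20,-32,-4,0,0,0]' 60
python3 -m jog '[20,-32,0,0,0,0,20,-32,0,0,0,0,10,-20,0,0,0,0,0,0,0,0,0,0,0,0,0,0,0,0]'
python3 - <<'E'
from h import *
snap("wrist","w1.png")
E
```

```text
time_s: 1.1
tool_pos: [437.9, 259.7, 157.3]
ee_rot: [[-0.956, 0.292, -0.0], [0.292, 0.956, 0.0], [0.0, -0.0, -1.0]]
force: [0.9, 0.3, -0.4]
width: 60.2
grasp_force: 0.0
time_s: 1.52
tool_pos: [487.7, 176.2, 157.3]
ee_rot: [[-0.955, 0.295, -0.0], [0.295, 0.955, -0.0], [0.0, -0.0, -1.0]]
force: [0.5, 0.4, -0.1]
width: 60.5
grasp_force: 0.0
```

View pics/w1.png

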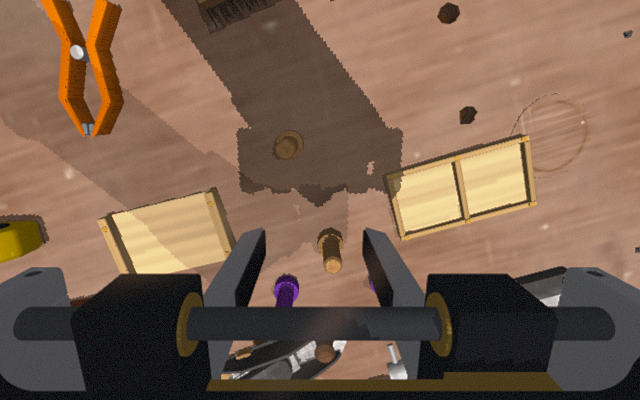

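The wrist view shows dogF in shadow at about (288,146), dogN with its shank top at (333,266) and head at (330,238), and purple dogs at (286,290) and (372,285).

Run:
```python
from h import *
im=cv2.imread("pics/w1.png");cv2.imwrite("pics/c1.png",cv2.resize(im[115:285,250:390],None,fx=3.5,fy=3.5,interpolation=cv2.INTER_CUBIC))
print(wray(333,266,65),wray(330,236,20),wray(288,147,65),wray(288,145,20))
```

```text
[553.41625366 175.94508004  65.        ] [540.75938062 178.99939005  20.        ] [433.38543907 170.09588928  65.        ] [434.31775788 165.97180474  20.        ]
```

View pics/c1.png

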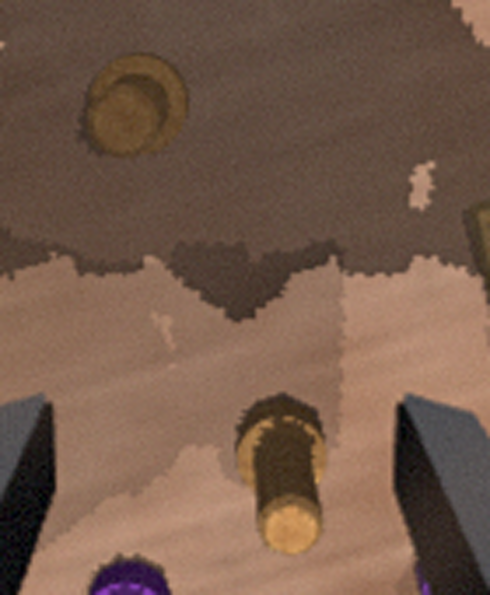

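```bash
python3 -m jog '[33,0,0,0,0,0,32.7,-0.3,0,0,0,0,0,0,-35,0,0,0,0,0,-35,0,0,0,0,0,-30,0,0,0,0,0,-20,0,0,0,0,0,-10,0,0,0,0,0,0,0,0,0]'
python3 -m jog '[0,0,0,0,0,0,0,0,0,0,0,0,0,0,0,0,0,0,0,0,0,0,0,0,0,0,0,0,0,0,0,0,0,0,0,0]' 5
python3 - <<'E'
from h import *
print(wray(462,190,14)) if 0 else None
snap("wrist","w2.png"); s=r.observe(); print(s["width"],s["grasp_force"],s["tool_pos"])
E
```

```text
time_s: 2.23
tool_pos: [551.4, 177.9, 25.4]
ee_rot: [[-0.957, 0.291, -0.003], [0.291, 0.957, -0.001], [0.003, -0.002, -1.0]]
force: [-0.4, 0.4, -0.3]
width: 60.0
grasp_force: 0.0
time_s: 2.73
tool_pos: [553.4, 177.3, 28.0]
ee_rot: [[-0.956, 0.293, 0.001], [0.293, 0.956, 0.0], [-0.001, 0.001, -1.0]]
force: [-0.3, 0.3, 0.2]
width: 23.4
grasp_force: 0.0
19.541933420304172 0.6853509213124198 [553.27871523 177.22024543  27.87486968]
```

```bash
python3 -m jog '[0,0,0,0,0,0,0,0,0,0,0,0,0,0,10,0,0,0,0,0,30,0,0,0,0,0,10,0,0,0,0,0,0,0,0,0]'
python3 -m jog '[-3,31,0,0,0,0,-3,32,0,0,0,0,-3,32,0,0,0,0,-3,32,0,0,0,0,-3,32,0,0,0,0,-3,31,0,0,0,0,0,0,0,0,0,0,0,0,0,0,0,0]'
python3 - <<'E'
from h import *
snap("wrist","w3.png"); s=r.observe(); print(s["width"],s["grasp_force"],s["tool_pos"])
E
```

```text
time_s: 3.28
tool_pos: [554.7, 177.6, 80.4]
ee_rot: [[-0.956, 0.293, 0.004], [0.293, 0.956, 0.002], [-0.003, 0.003, -1.0]]
force: [0.6, 0.7, -0.6]
width: 17.6
grasp_force: 30.0
time_s: 3.95
tool_pos: [533.9, 369.0, 76.5]
ee_rot: [[-0.957, 0.289, -0.001], [0.289, 0.957, -0.0], [0.001, -0.001, -1.0]]
force: [-0.4, -0.2, -1.0]
width: 17.6
grasp_force: 30.0
17.21306932714563 29.98165094613796 [534.59990994 367.10716051  76.69417907]
```

View pics/w3.png

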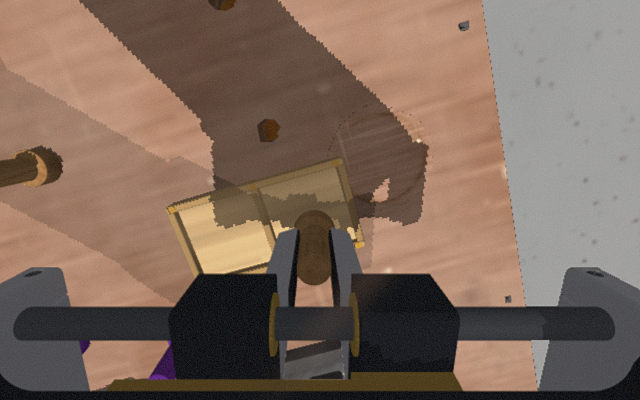

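The dog is held at (315,245) above the far bay, whose corners are near (343,160) and (360,243).

```bash
python3 -m jog '[0,-1,-15,0,0,0,0,0,-15,0,0,0,0,0,-8,0,0,0,0,0,-5,0,0,0,0,0,-1,0,0,0,0,0,0,0,0,0,0,0,0,0,0,0]'
python3 -m jog '[0,0,0,0,0,0,0,0,0,0,0,0,0,0,0,0,0,0,0,0,10,0,0,0,0,0,35,0,0,0,0,0,40,0,0,0,0,0,0,0,0,0]' 44
python3 - <<'E'
from h import *
snap("top","t1.png"); im=snap("wrist","w4.png"); s=r.observe(); print(s["width"],s["tool_pos"])
t=cv2.imread("pics/t1.png")[135:265,155:485]
cv2.imwrite("pics/c4.png",np.vstack([cv2.resize(t,(640,252),interpolation=cv2.INTER_CUBIC),im[50:390,:,::-1]]))
E
```

```text
time_s: 4.58
tool_pos: [535.5, 365.5, 33.7]
ee_rot: [[-0.956, 0.293, 0.0], [0.293, 0.956, -0.0], [-0.0, 0.0, -1.0]]
force: [0.2, -0.4, -1.0]
width: 17.8
grasp_force: 30.0
time_s: 5.17
tool_pos: [538.3, 367.9, 126.2]
ee_rot: [[-0.956, 0.293, 0.007], [0.293, 0.956, 0.006], [-0.005, 0.008, -1.0]]
force: [1.2, 0.2, 0.5]
width: 43.4
grasp_force: 0.0
44.27587320452389 [536.09742381 366.90893795 121.0472026 ]
```

View pics/c4.png

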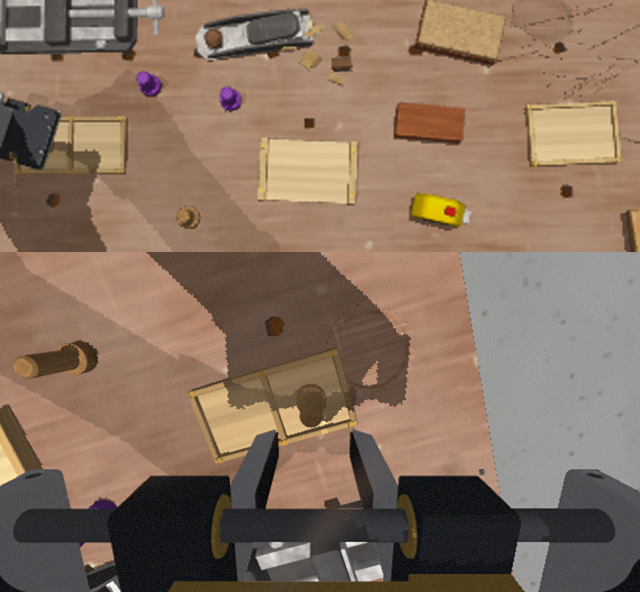

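The first dog stands centred in the far bay, with its top at (312,402). Next is the second dog.

```bash
python3 -m jog '[-17,-33,0,0,0,0,-17,-33,0,0,0,0,-17,-33,0,0,0,0,-17,-33,0,0,0,0,-16,-34,0,0,0,0,-16,-34,0,0,0,0,0,0,0,0,0,0,0,0,0,0,0,0]' 60
python3 - <<'E'
from h import *
im=snap("wrist","w5.png")[:,:,::-1]; s=r.observe(); print(s["tool_pos"])
cv2.imwrite("pics/c5.png",cv2.resize(im[160:310,240:400],None,fx=3.5,fy=3.5,interpolation=cv2.INTER_CUBIC))
for u in(300,320):
  for v in (230,260): print(u,v,np.round(wray(u,v,65),1))
E
```

```text
time_s: 5.93
tool_pos: [434.2, 164.5, 118.4]
ee_rot: [[-0.956, 0.295, -0.001], [0.295, 0.956, 0.0], [0.001, -0.0, -1.0]]
force: [0.5, 0.0, -0.1]
width: 60.0
grasp_force: 0.0
[434.92358373 165.9065074  118.46964507]
300 230 [443.7 151.2  65. ]
300 260 [468.5 143.3  65. ]
320 230 [448.3 166.5  65. ]
320 260 [473.3 159.   65. ]
```

View pics/c5.png

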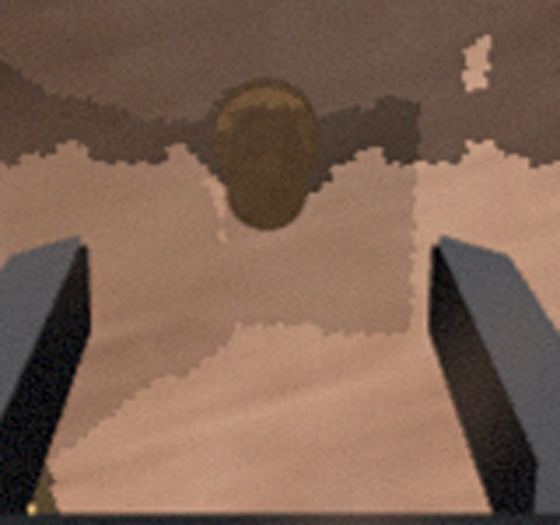

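The shank top is at (317,215), which gives (435,168), almost exactly under the tool. I'll descend and grip.

```bash
python3 -m jog '[0,1,-30,0,0,0,0,0,-30,0,0,0,0,0,-20,0,0,0,0,0,-11,0,0,0,0,0,0,0,0,0]'
python3 -m jog '[0,0,0,0,0,0,0,0,0,0,0,0,0,0,0,0,0,0,0,0,0,0,0,0,0,0,0,0,0,0,0,0,0,0,0,0,0,0,0,0,0,0,0,0,0,0,0,0,0,0,0,0,0,0]' 5
python3 -m jog '[0,0,10,0,0,0,0,0,30,0,0,0,0,0,10,0,0,0,0,0,0,0,0,0]'
```

```text
time_s: 6.4
tool_pos: [434.0, 167.3, 24.9]
ee_rot: [[-0.957, 0.291, -0.003], [0.291, 0.957, -0.003], [0.003, -0.003, -1.0]]
force: [-0.8, 0.2, -0.2]
width: 59.9
grasp_force: 0.0
time_s: 7.15
tool_pos: [435.3, 167.3, 27.7]
ee_rot: [[-0.956, 0.293, 0.0], [0.293, 0.956, 0.0], [-0.0, 0.0, -1.0]]
force: [-0.2, -0.7, 6.3]
width: 17.3
grasp_force: 30.0
time_s: 7.48
tool_pos: [436.5, 167.8, 80.1]
ee_rot: [[-0.956, 0.293, 0.003], [0.293, 0.956, 0.002], [-0.002, 0.003, -1.0]]
force: [1.1, 0.3, -0.6]
width: 17.7
grasp_force: 30.0
```

```bash
python3 -m jog '[20,25,0,0,0,0,20,25,0,0,0,0,20,25,0,0,0,0,20,25,0,0,0,0,19,27,0,0,0,0,0,0,0,0,0,0,0,0,0,0,0,0]'
python3 -m jog '[0,0,-15,0,0,0,0,0,-15,0,0,0,0,0,-8,0,0,0,0,0,-5,0,0,0,0,0,-1,0,0,0,0,0,0,0,0,0,0,0,0,0,0,0]'
python3 -m jog '[0,0,0,0,0,0,0,0,0,0,0,0,0,0,0,0,0,0,0,0,10,0,0,0,0,0,35,0,0,0,0,0,40,0,0,0]' 44
python3 -m jog '[0,-40,0,0,0,-0.12,0,-40,0,0,0,-0.12,0,-40,0,0,0,-0.12,0,-40,0,0,0,-0.12,0,-40,0,0,0,-0.12,0,-40,0,0,0,-0.12,0,-40,0,0,0,-0.12,0,-40,0,0,0,-0.12,0,-40,0,0,0,-0.12,0,-40,0,0,0,-0.12,0,-30,0,0,0,-0.12,0,-20,0,0,0,-0.09]' 70
python3 - <<'E'
from h import *
im=snap("wrist","w6.png")[:,:,::-1]; s=r.observe(); print(s["width"],s["tool_pos"],s["qpos"])
t=snap("top","t2.png")[135:265,155:485,::-1]
cv2.imwrite("pics/c6.png",np.vstack([cv2.resize(t,(640,252),interpolation=cv2.INTER_CUBIC),im[0:340]]))
E
```

```text
time_s: 8.07
tool_pos: [534.1, 295.2, 76.4]
ee_rot: [[-0.957, 0.291, -0.001], [0.291, 0.957, -0.001], [0.0, -0.001, -1.0]]
force: [-1.2, -0.2, -0.1]
width: 17.8
grasp_force: 30.0
time_s: 8.65
tool_pos: [534.1, 293.8, 33.8]
ee_rot: [[-0.956, 0.293, 0.0], [0.293, 0.956, 0.0], [-0.0, 0.0, -1.0]]
force: [-0.2, 0.9, -0.6]
width: 17.3
grasp_force: 30.0
time_s: 9.15
tool_pos: [532.9, 293.2, 118.3]
ee_rot: [[-0.956, 0.293, -0.003], [0.293, 0.956, -0.003], [0.002, -0.004, -1.0]]
force: [1.5, 1.5, 0.8]
width: 43.6
grasp_force: 0.0
time_s: 10.15
tool_pos: [533.7, -159.4, 119.6]
ee_rot: [[0.145, 0.989, 0.001], [0.989, -0.145, -0.0], [-0.0, 0.001, -1.0]]
force: [-0.0, 0.5, 0.8]
width: 70.0
grasp_force: 0.0
70.0438281819294 [ 533.51953655 -162.07553932  119.66744084] [-0.41938893  0.4185678   0.75790247  1.98699899 -0.37107853  0.87510546
  0.38392634]
```

View pics/c6.png

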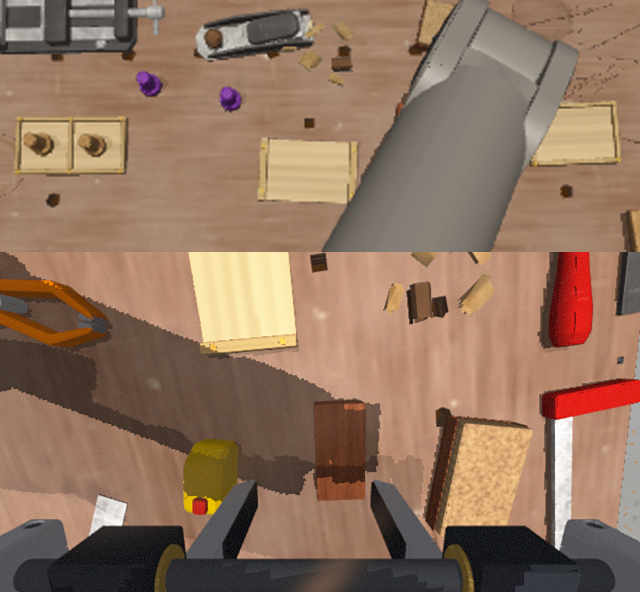

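Both dogs stand in their bays. In the wrist view the offcut's top face runs from (315,151) to (365,247), aligned with the gripper; the tape is at (210,225) and the sander at (483,225).

Run:
```python
from h import *
im=cv2.imread("pics/w6.png");hsv=cv2.cvtColor(im,cv2.COLOR_BGR2HSV)
P=np.array([wray(u,v,30)[:2] for u,v in((316,159),(365,159),(316,247),(364,247))]);print(np.round(P,1))
print(wray(340.5,247,30), wray(340.5,203,30))
m=cv2.inRange(hsv,(22,150,60),(35,255,255));m[:,:150]=0;m[:,260:]=0;m[290:]=0
c=max(cv2.findContours(m,0,1)[0],key=cv2.contourArea);print(cv2.boundingRect(c),cv2.minAreaRect(c))
```

```text
[[ 541.6 -121.4]
 [ 583.6 -127.5]
 [ 529.9 -202.8]
 [ 574.3 -209.2]]
[ 552.56736413 -206.06554086   30.        ] [ 557.7729925  -163.72078388   30.        ]
(183, 187, 55, 76) ((209.91116333007812, 224.24365234375), (53.00780487060547, 75.16563415527344), 4.085616588592529)
```

```bash
python3 -m jog '[22,0,0,0,0,0,0,0,-25,0,0,0,0,0,-25,0,0,0,0,0,0,0,0,0,0,0,0,0,0,0]'
```

```text
time_s: 10.67
tool_pos: [555.5, -155.3, 68.4]
ee_rot: [[0.135, 0.991, -0.002], [0.991, -0.135, 0.0], [0.0, -0.002, -1.0]]
force: [1.1, -0.2, 0.6]
width: 69.8
grasp_force: 0.0
```

```bash
python3 -m jog '[0,-5,-25,0,0,0,0,0,-22,0,0,0,0,0,-12,0,0,0,0,0,-4,0,0,0,0,0,0,0,0,0,0,0,0,0,0,0]'
python3 -m jog '[0,0,0,0,0,0,0,0,0,0,0,0,0,0,0,0,0,0,0,0,0,0,0,0,0,0,0,0,0,0,0,0,0,0,0,0]' 30
python3 -m jog '[0,0,10,0,0,0,0,0,20,0,0,0,0,0,20,0,0,0,0,0,0,0,0,0]'
```

```text
time_s: 11.17
tool_pos: [556.8, -160.9, 6.7]
ee_rot: [[0.135, 0.991, 0.001], [0.991, -0.135, -0.0], [0.0, 0.001, -1.0]]
force: [0.2, 0.4, -0.6]
width: 69.9
grasp_force: 0.0
time_s: 11.67
tool_pos: [556.4, -160.8, 5.9]
ee_rot: [[0.136, 0.991, 0.0], [0.991, -0.136, 0.0], [0.0, 0.0, -1.0]]
force: [-1.7, 1.1, 6.9]
width: 44.6
grasp_force: 29.9
time_s: 12.0
tool_pos: [557.6, -161.7, 59.0]
ee_rot: [[0.136, 0.991, 0.004], [0.991, -0.136, -0.0], [0.0, 0.004, -1.0]]
force: [1.7, 0.3, 0.0]
width: 44.9
grasp_force: 29.9
```

```bash
python3 -m jog '[-12,33,0,0,0,0.025,-13,33,0,0,0,0.025,-12,33,0,0,0,0.025,-13,34,0,0,0,0,-12,34,0,0,0,0,0,0,0,0,0,0,0,0,0,0,0,0,0,0,0,0,0,0]'
python3 - <<'E'
from h import *
im=snap("wrist","w7.png"); print(r.observe()["tool_pos"])
for p in((400,100),(240,100)): print(wray(*p,6))
E
```

```text
time_s: 12.67
tool_pos: [494.4, 6.0, 55.7]
ee_rot: [[0.06, 0.998, 0.0], [0.998, -0.06, 0.0], [0.0, 0.0, -1.0]]
force: [-0.6, 0.2, -0.3]
width: 44.6
grasp_force: 29.9
[494.45548241   5.30115304  55.67507446]
[560.60309503  87.0146136    6.        ]
[448.31441143  93.98063386   6.        ]
```

View pics/w7.png

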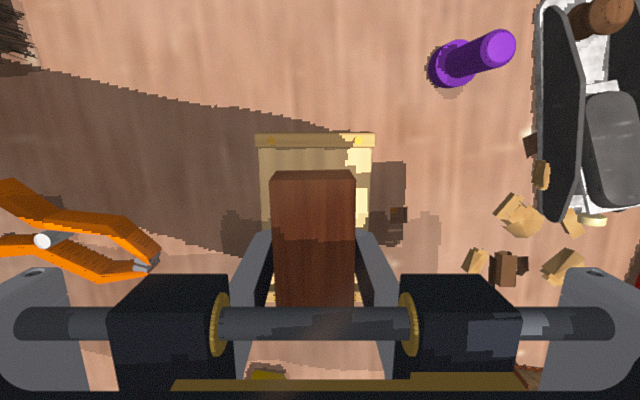

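The held offcut's far top edge is at (313,171), and the cradle's far end block spans rows 133 to 147.

Run:
```python
from h import *
print(np.round(wray(313,171,79.5),1),np.round(wray(313,133,18),1),np.round([wray(255,135,18),wray(375,135,18)],1))
```

```text
[497.4  52.9  79.5] [498.2  68.7  18. ] [[458.4  69.8  18. ]
 [540.5  64.7  18. ]]
```

```bash
python3 -m jog '[0,-3,-15,0,0,0,0,0,-15,0,0,0,0,0,-8,0,0,0,0,0,-5,0,0,0,0,0,-1,0,0,0,0,0,0,0,0,0]'
python3 -m jog '[0,0,0,0,0,0,0,0,0,0,0,0,0,0,0,0,0,0,0,0,0,0,0,0,0,0,20,0,0,0,0,0,40,0,0,0,0,0,40,0,0,0,0,0,0,0,0,0]' 70
python3 - <<'E'
from h import *
im=snap("wrist","w8.png");print(r.observe()["tool_pos"])
E
```

```text
time_s: 13.22
tool_pos: [494.2, 2.0, 11.5]
ee_rot: [[0.063, 0.998, -0.0], [0.998, -0.063, -0.0], [-0.0, -0.0, -1.0]]
force: [0.0, -1.2, 0.2]
width: 44.3
grasp_force: 29.9
time_s: 13.88
tool_pos: [497.0, 2.8, 116.9]
ee_rot: [[0.062, 0.998, 0.007], [0.998, -0.062, 0.002], [0.003, 0.006, -1.0]]
force: [2.4, -0.5, 0.9]
width: 70.2
grasp_force: 0.0
[496.14507307   3.63089472 114.51647496]
```

View pics/w8.png

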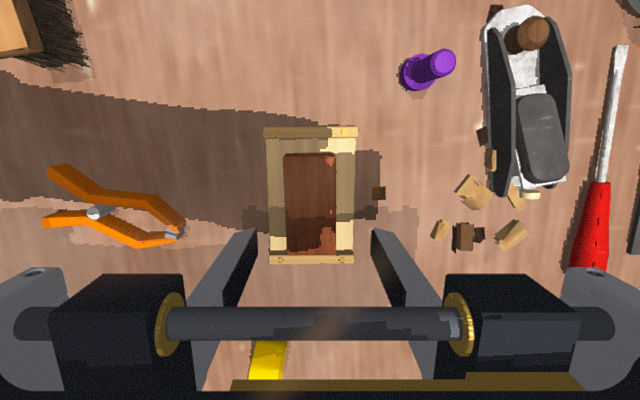

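The offcut lies in the cradle, with its top face spanning (284–337, 153–252) between end blocks at rows 127–137 and 255–264. Next is the tape.

```bash
python3 -m jog '[-11,-25,0,0,0,-0.05,-11,-25,0,0,0,-0.05,-11,-25,0,0,0,-0.05,-11,-25,0,0,0,-0.05,-12,-25,0,0,0,0,0,0,0,0,0,0,0,0,0,0,0,0]' 70
python3 - <<'E'
from h import *
im=snap("wrist","w9.png");s=r.observe();print(s["tool_pos"],s["ee_rot"][0])
P=lambda u,v,z:wray(u,v,z)
t=snap("top","t3.png")
h=cv2.cvtColor(im,cv2.COLOR_RGB2HSV);m=cv2.inRange(h,(22,150,40),(35,255,255))
for c in cv2.findContours(m,0,1)[0]:
    if cv2.contourArea(c)>300: print(cv2.boundingRect(c),cv2.minAreaRect(c))
E
```

```text
time_s: 14.52
tool_pos: [437.0, -123.0, 111.0]
ee_rot: [[0.261, 0.965, -0.001], [0.965, -0.261, 0.0], [-0.0, -0.001, -1.0]]
force: [0.4, 0.4, 0.1]
width: 70.2
grasp_force: 0.0
[ 437.59790813 -121.99996282  111.0014767 ] [ 2.59379573e-01  9.65775141e-01 -7.83776932e-04]
(309, 210, 40, 79) ((328.5, 249.0), (78.0, 39.0), 90.0)
```

View pics/w9.png

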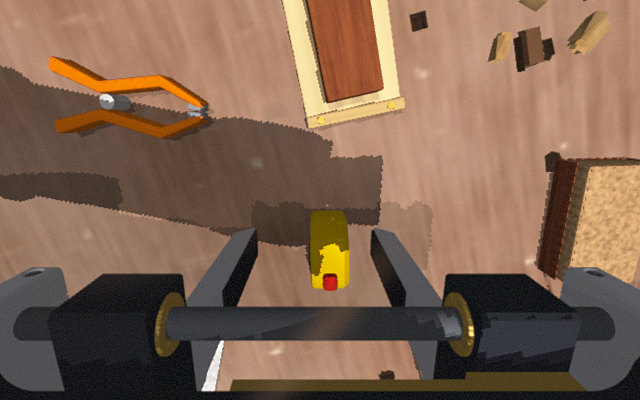

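The tape is square to the gripper at (328,249), with the button at (330,283), so its hook end is towards -y.

Run:
```python
from h import *
print(np.round([wray(329,290,55),wray(329,283,66),wray(329,260,60),wray(328.5,211,30),wray(328.5,211,10)],1))
```

```text
[[ 433.4 -190.7   55. ]
 [ 436.1 -178.    66. ]
 [ 440.6 -161.3   60. ]
 [ 449.5 -130.2   30. ]
 [ 448.8 -136.4   10. ]]
```

```bash
python3 -m jog '[2,-20,0,0,0,0,1,-19,0,0,0,0,0,0,-30,0,0,0,0,0,-30,0,0,0,0,0,-24,0,0,0,0,0,-12,0,0,0,0,0,0,0,0,0,0,0,0,0,0,0]'
python3 -m jog '[0,0,0,0,0,0,0,0,0,0,0,0,0,0,0,0,0,0,0,0,0,0,0,0,0,0,0,0,0,0,0,0,0,0,0,0,0,0,0,0,0,0,0,0,0,0,0,0]' 20
python3 -m jog '[0,0,10,0,0,0,0,0,20,0,0,0,0,0,25,0,0,0,0,0,0,0,0,0]'
```

```text
time_s: 15.28
tool_pos: [440.9, -160.5, 15.1]
ee_rot: [[0.258, 0.966, -0.002], [0.966, -0.258, -0.0], [-0.001, -0.002, -1.0]]
force: [0.5, -0.7, -0.1]
width: 69.8
grasp_force: 0.0
time_s: 15.95
tool_pos: [441.3, -160.7, 15.7]
ee_rot: [[0.258, 0.966, 0.0], [0.966, -0.258, 0.0], [0.0, 0.0, -1.0]]
force: [-2.1, 2.4, 6.8]
width: 32.1
grasp_force: 29.8
time_s: 16.28
tool_pos: [442.4, -161.7, 73.8]
ee_rot: [[0.259, 0.966, 0.003], [0.966, -0.259, -0.0], [0.001, 0.003, -1.0]]
force: [1.3, -0.9, -1.4]
width: 31.7
grasp_force: 29.8
```

```bash
python3 -m jog '[16,-32,0,0,0,0.05,16,-32,0,0,0,0.05,16,-32,0,0,0,0.05,16,-33,0,0,0,0.05,17,-33,0,0,0,0.05,17,-34,0,0,0,0.04,0,0,0,0,0,0,0,0,0,0,0,0,0,0,0,0,0,0]'
python3 - <<'E'
from h import *
im=snap("wrist","w10.png");s=r.observe();print(s["tool_pos"],s["ee_rot"][0])
h=cv2.cvtColor(im,cv2.COLOR_RGB2HSV)
cv2.imwrite("pics/c10.png",im[60:320,150:480,::-1])
E
```

```text
time_s: 17.03
tool_pos: [538.4, -356.6, 69.9]
ee_rot: [[-0.028, 1.0, -0.001], [1.0, 0.028, 0.001], [0.001, -0.001, -1.0]]
force: [-0.5, 0.3, -2.0]
width: 32.2
grasp_force: 29.8
[ 538.55888331 -355.89452977   70.07871452] [-2.88605389e-02  9.99582948e-01 -9.99373087e-04]
```

View pics/c10.png

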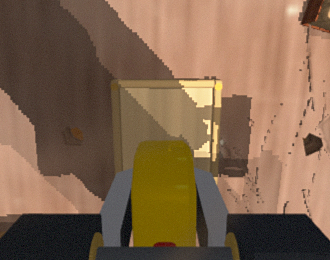

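The tape is held over the single-bay tray. The tray's far rim is at crop (113–222, 79), which is pixel (263–372, 139).

```bash
python3 - <<'E'
from h import *
print(np.round([wray(263,139.5,14),wray(371.5,139.5,14)],1))
E
python3 -m jog '[0,0,-20,0,0,0,0,0,-15,0,0,0,0,0,-8,0,0,0,0,0,-5,0,0,0,0,0,-1,0,0,0,0,0,0,0,0,0,0,0,0,0,0,0]'
```

```text
[[ 499.2 -299.1   14. ]
 [ 580.1 -296.8   14. ]]
time_s: 17.67
tool_pos: [539.2, -356.7, 21.6]
ee_rot: [[-0.029, 1.0, -0.0], [1.0, 0.029, -0.0], [-0.0, -0.0, -1.0]]
force: [1.5, -0.1, -2.4]
width: 32.0
grasp_force: 30.0
```

```bash
python3 -m jog '[0,0,0,0,0,0,0,0,0,0,0,0,0,0,0,0,0,0,0,0,0,0,0,0,0,0,20,0,0,0,0,0,40,0,0,0,0,0,40,0,0,0,0,0,20,0,0,0]' 60
python3 -m jog '[-20,-30,0,0,0,0,-20,-30,0,0,0,0,-20,-30,0,0,0,0,-20,-30,0,0,0,0,-20,-30,0,0,0,0,-20,-30,0,0,0,0,-20,-30,0,0,0,0,-20,-30,0,0,0,0,-20,-30,0,0,0,0,-20,-30,0,0,0,0,0,0,0,0,0,0,0,0,0,0,0,0]'
python3 - <<'E'
from h import *
t=snap("top","t4.png")[135:265,155:485,::-1]; s=snap("scene","s4.png")[160:300,210:480,::-1]
print(r.observe()["force"])
cv2.imwrite("pics/c11.png",np.vstack([cv2.resize(t,(640,252),interpolation=cv2.INTER_CUBIC),cv2.resize(s,(640,332),interpolation=cv2.INTER_CUBIC)]))
im=cv2.imread("pics/t4.png");hsv=cv2.cvtColor(im,cv2.COLOR_BGR2HSV)
for n,m,z in(("off",cv2.inRange(hsv,(0,100,30),(13,255,150)),36),("tape",cv2.inRange(hsv,(22,200,60),(35,255,255)),66),("sander",cv2.inRange(hsv,(17,50,120),(30,200,255))*0+0,36)):
  for c in cv2.findContours(m,0,1)[0]:
    q0=cv2.minAreaRect(c)
    if cv2.contourArea(c)>150 and 280<q0[0][0]<490 and 140<q0[0][1]<260:
      q=cv2.minAreaRect(np.array([ray("top",*p[0],z)[:2] for p in c],np.float32));print(n,np.round(q[0],1),np.round(q[1],1),round(q[2],1))
E
```

```text
time_s: 18.33
tool_pos: [539.9, -358.2, 145.7]
ee_rot: [[-0.028, 1.0, 0.003], [1.0, 0.028, -0.002], [-0.002, 0.003, -1.0]]
force: [0.7, -0.5, 0.7]
width: 59.9
grasp_force: 0.0
time_s: 19.33
tool_pos: [336.3, -658.7, 141.4]
ee_rot: [[-0.025, 1.0, -0.001], [1.0, 0.025, -0.001], [-0.001, -0.001, -1.0]]
force: [1.3, -0.6, 0.3]
width: 59.8
grasp_force: 0.0
[0.80066388 1.11674301 0.13769403]
off [492.4   4.1] [87.8 44. ] 89.1
tape [ 535.1 -351.2] [34.  68.6] 3.8
```

View pics/c11.png

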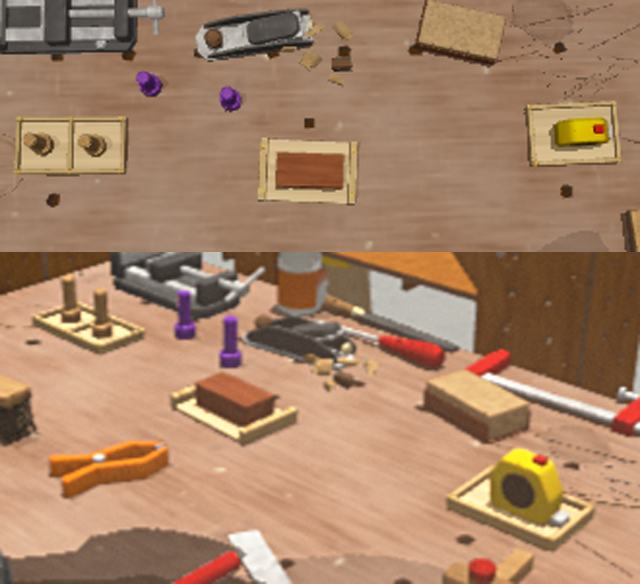

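Everything stands in place: both dogs upright, the offcut flat and square at (492,4) against the cradle's (494,5), and the tape at about (535,-351) on its tray's floor. The sander has not moved and the arm is clear.

```bash
python3 -c "
from bench import r
print(r.sign_off())"
```

```text
the job is handed in; nothing more can be done
None
```

The job is handed in at about 19 s: a dog in each dog bay, the offcut flat and square on the cradle, the tape measure upright on its tray floor, and the sanding block left where it lay; `sign_off()` returned no verdict.

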